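# Unlatch and open the cap case with its pop-out T-handle

## Robot

A 7-joint arm with a two-finger parallel gripper is mounted at the origin on a cart in front of the work surface, level with it; the furniture and walls round the work are solid. World frame = base frame: x ahead of the robot, y to its left, z up, the work surface at z = 0. Lengths are in m, angles in rad, forces in N, time in s.
With the tool pointing down it reaches from about 0.425 to 0.875 m from the base axis. Payload 4.7 kg.
Tool frame: the origin (TCP) lies where the fingers leave the gripper's body, on its centre line; the fingertips stand 70 mm ahead of it and the grasp point (between the pads) lies 51 mm ahead of it; z points along the fingers, y is the line along which they close (so a half turn about z gives the same grasp; the last joint's range is limited). The gripper opens to 87 mm and grips with 3 to 60 N. Pads are 19 mm wide; open, the fingers measure 117 mm over their backs; the gripper's body (75 mm by 190 mm) begins 51 mm behind the grasp point.
Start: joints at [1.18, 0.321, -0.07, 1.45, 0.023, 1.371, -0.057], TCP at [0.256, -0.597, 0.292] pointing down, gripper open.
Joint ranges: [-2.86, 2.86], [-0.3, 2.09], [-1.38, 1.24], [0.06, 2.45], [-1.56, 4.7], [0.09, 2.05], [-2.69, 2.69]. Speed limits (rad/s): [2.57, 2.57, 3.14, 3.14, 3.14, 3.14, 3.14].

## Interface

Orientations are given as a rotation vector (axis times angle).
In Python, from bench import ctrl gives the robot as it stands.
- The arm moves only by the tool drive_tool, never from a script. Its argument "motion" is a list of rows, each a list of 3 entries, a list of its own where there are three numbers: the shift along the tool's x, y, z in cm, then the turn, a rotation vector about the tool's x, y, z in degrees, then the opening, from -1 (shut) to 1 (fully open). In form: [[[x, y, z], [ax, ay, az], claw], ...]. A call has 1 to 12 rows; each row shifts and turns the commanded pose from where the row before left it, along the tool's axes as they then stand; what a row does not reach is not made up. A row lasts 1/8 s, in which the tool goes at most 62.5 mm and 10.7 degrees, less where a joint would pass 70% of its speed; a pose out of reach is approached as far as the arm can. A call with a gripper value outside its range is refused whole. The fingers move at their own pace and stop on an object; "force" is the grip in N (left out, the last holds). Time passes only in rows, so rows that do not move let the fingers close. It gives the time, the measured TCP pose, the force, the opening and the grip force at its end, in the units of the state.
- ctrl.get_state(): the state, without advancing time (a new reading comes with each control period).
- ctrl.get_image(name): name is "side" or "top"; returns the picture (400x640x3 uint8, red, green, blue); there is no depth.
- ctrl.calibration(name): a dict with "K" (3x3 intrinsics, pixels), "distortion" ([k1, k2, p1, p2, k3] as OpenCV has them; the pictures are not rectified), "origin" and "attitude" of the camera in the world. Camera axes: x right, y up, looking along -z (the intrinsics and any distortion apply to the point x, -y, -z); pixel columns grow to the right and rows downward; lengths in m; the calibration is good to about 2 mm. A picture is of the moment at which its call begins. calibration takes no time and is no camera call.
- ctrl.close_job(): hands the job in; it is judged then, once.
The state is a dict: "time": time; "joint_positions": joint angles; "qd": joint speeds; "joint_torque": joint torques, N m; "position": TCP position; "tool_rot": TCP orientation; "ft_force": force on the tool from outside, world axes, zero at the start; "torque": the same for the moment, N m; "grip_width": opening from 0.0 (shut) to 1.0 (fully open); "grip_force": force on a finger pad.
Only numpy, scipy, OpenCV 4.12 (cv2) and the standard library are available. Lean on these libraries where they do the work, as an engineer would, in place of code of your own. Each camera call takes 0.05 s, during which the arm holds its last target. There are 200 camera calls.

## Task

Open the latched cap case: press the red button on its sliding lid gently, only until the black T-handle pops out, then take the handle and turn it counter-clockwise until it comes up firmly against its rubber stop, without forcing it. Then slide the lid fully open with the handle and let go, leaving the handle out and turned and everything else on the bench where it is.

Things in the scene. Friction and masses are not known exactly. Their poses are not given: they have to be found in the camera images.
- case: Low stainless case fixed to the bench, 150 x 270 mm, 107 mm high to the top of its green lid. Origin on the bench under its centre; z up, y along its long side. The lid carries the button and the T-handle and slides open along the case's -y. With the lid shut the handle's axis is at the case's x = 0, y = +35 mm and the button at x = 0, y = -50 mm.
- button_base (a point): Centre of the top of the dark round puck (44 mm wide, 12 mm high) on the lid in which the red button stands. The button's crown, 26 mm wide, stands 12 to 24 mm above this point: its height is set by a screw, differs from case to case and is not measured. Pressing it takes 3 to 5 N to start and about 1 N more per mm of stroke.
- button (a joint): Stroke of the red button in m: 0 at rest, grows as it is pressed straight down; it springs back. The handle pops out at a stroke of about 6 mm: the force rises to 10 to 12 N just before and drops by about 2 N as it pops. Beyond 11 mm (14 N) the release is damaged.
- handle_lift (a joint): How far the T-handle has come out, in m: 0 stowed flush in its dark dish, where it can neither be gripped nor turned; 0.030 fully out, held out by a spring of about 4 N.
- handle (a joint): Angle of the T-handle in rad: 0 latched, bar along the case's y; grows as it turns counter-clockwise seen from above. Turning takes about 0.1 N m. It meets its rubber stop somewhere between 1.03 and 1.43 rad, which differs from case to case and is not measured. The latch is clear from about 0.9 rad.
- buffer (a joint): Squeeze of the rubber buffer at the handle's stop, in rad: 0 until the handle meets it, then grows by 1 rad for each 4 N m. The handle is firmly at its stop from 0.02 rad (0.08 N m more than free turning); beyond 0.11 rad (0.45 N m) the stop is overloaded.
- handle_grip (a point): Centre of the black T-handle bar, 80 mm long (this point's y), 14 mm wide (x) and 12 mm high, on the turning axis. Stowed it lies 7 mm above the lid's top, its top 1 mm above the dish; out it is 37 mm above the lid's top, 25 mm above the rim of the dish (112 x 48 mm, 12 mm high).
- lid (a joint): How far the lid has slid open, in m, along the case's -y: 0 shut, 0.110 fully open against its end. It slides with about 3 N and stays where it is left.
- label_roll: Bystander: white roll of labels, 66 mm across, 39 mm high; origin at the centre of its underside.
- counter: Bystander: small white tally counter, 44 x 51 x 30 mm; origin at its underside.
- marker: Bystander: marker pen with a green end, 122 mm long, 14 mm thick, lying.
- cap_0: Bystander: gold jar cap, 64 mm across, 10 mm high, on the bench.
- cap_3: Bystander: gold jar cap, 64 mm across, 10 mm high, on the bench.
- funnel: Bystander: light funnel standing on its wide mouth, 68 mm across, 72 mm high.
- cap_1: Bystander: gold jar cap, 64 mm across, 11 mm high, on the bench.
- jar_on_scale: Bystander: filled glass jar, 70 mm across, 112 mm high, standing on the bench scale.

How it is judged:
On the way, in this order (a step that is already met when the one before it is completed fails the run):
1. the button is pressed and the T-handle has popped out (value of joint handle_lift above 0.025 m), for 0.2 s.
2. the handle, still out and with the lid still shut, is turned counter-clockwise firmly onto its rubber stop (value of joint buffer above 0.015 rad and value of joint handle above 1 rad and value of joint lid below 0.03 m), for 0.2 s.
At the end, for the whole second after the job is handed in: The lid is open to within 12 mm of its end and at rest (under 10 mm/s), the T-handle is out (at least 22 mm) and turned at least 0.9 rad (value of joint lid above 0.098 m and value of joint handle above 0.9 rad and value of joint handle_lift above 0.022 m and velocity of joint lid between -0.01 and 0.01 m/s); the robot touches nothing.
It fails at once if the button is pressed beyond a stroke of 11 mm (14 N) (value of joint button above 0.011 m).
It fails at once if the handle is forced: its rubber stop is squeezed by more than 0.11 rad (0.45 N m) (value of joint buffer above 0.11 rad).
It fails at once if a bystander is moved by more than 30 mm (distance of any of label_roll, counter, marker, cap_0, cap_3, funnel, cap_1, jar_on_scale from where it was at the start of the episode above 0.03 m).
It also fails if it takes over 61 s, if anything falls off the work surface, if the arm or the gripper's body presses on something with over 40 N, if the wrist force passes 120 N, or if a joint passes its speed limit or range.

## Working session

There is one attempt and no reset: what is moved stays moved. The work goes in short steps, Python scripts to look and compute and a tool call to move; the robot and the scene stay as the last step left them, time stands still between calls to the robot, and variables do not carry over. Pictures are saved under pics/ and viewed, at most 10 in all, crops included, and the job is handed in when it is done.

Besides the shell and the picture viewer there is one more tool, called after "Emit:" in YAML: its name, and indented under it one key for each argument. drive_tool: Moves the arm, as the interface text tells. Its arguments: {"type":"object","properties":{"motion":{"type":"array","items":{"type":"array"}},"force":{"type":"number"}},"required":["motion"]}

```bash
mkdir -p pics
cat > h.py <<'E'
import numpy as np, cv2
from bench import ctrl
def cam(n):
    c=ctrl.calibration(n); return c
def ray(n,uv):
    c=cam(n); K=np.array(c["K"],float); d=np.array(c["distortion"],float)
    p=cv2.undistortPoints(np.array(uv,float).reshape(-1,1,2),K,d).reshape(-1,2)
    A=np.array(c["attitude"],float)
    R=A if A.shape==(3,3) else cv2.Rodrigues(A)[0]
    v=np.c_[p[:,0],-p[:,1],-np.ones(len(p))]@R.T
    return np.array(c["origin"],float),v
def onplane(n,uv,z):
    o,v=ray(n,uv); return o+v*((z-o[2])/v[:,2])[:,None]
def tri(ua,ub,a="side",b="top"):
    o1,v1=ray(a,[ua]);o2,v2=ray(b,[ub]);v1=v1[0];v2=v2[0]
    s=np.linalg.lstsq(np.c_[v1,-v2],o2-o1,rcond=None)[0]
    p,q=o1+s[0]*v1,o2+s[1]*v2
    return (p+q)/2,np.linalg.norm(p-q)
def snap(n,f):
    im=ctrl.get_image(n); cv2.imwrite("pics/"+f,im[:,:,::-1]); return im
E
python3 - <<'E'
from h import *
for n in("side","top"): snap(n,n+"0.png"); print(n,cam(n))
print(ctrl.get_state())
E
```

```text
side {'K': array([[366.16616273,   0.        , 319.66057046],
       [  0.        , 366.16616273, 200.28265497],
       [  0.        ,   0.        ,   1.        ]]), 'distortion': array([-0.00053776,  0.        ,  0.        ,  0.        ,  0.        ]), 'origin': array([0.3024771 , 0.99980261, 0.90645648]), 'attitude': array([ 0.21097573, -1.20792816, -2.58344233])}
top {'K': array([[505.73376343,   0.        , 324.71202732],
       [  0.        , 505.73376343, 202.10981766],
       [  0.        ,   0.        ,   1.        ]]), 'distortion': array([-0.08184678,  0.        ,  0.        ,  0.        ,  0.        ]), 'origin': array([0.46828702, 0.11133281, 1.51034593]), 'attitude': array([ 0.08279842, -0.09298623, -1.55902583])}
{'time': 0.1, 'joint_positions': array([ 1.18008429,  0.32177058, -0.07010859,  1.45157905,  0.022601  ,
        1.37081876, -0.056882  ]), 'qd': array([-3.55128537e-04, -6.83447903e-04, -1.27359681e-03, -3.54913570e-03,
        2.32623893e-03,  1.44706263e-03, -8.93271014e-05]), 'joint_torque': array([-4.90617731e-04, -4.92573130e+01, -4.05928306e-01, -3.13401747e+01,
       -6.41735760e-02,  3.94585077e-02,  9.04508101e-05]), 'position': array([ 0.25581924, -0.59711562,  0.2912438 ]), 'tool_rot': array([-3.07574095e+00, -6.31302737e-01,  7.00476047e-04]), 'ft_force': array([-0.01049786, -0.00158999,  0.43772582]), 'torque': array([-0.02016417,  0.0178265 , -0.00343661]), 'grip_force': 0.0, 'grip_width': 1.002419595854402}
```

View pics/side0.png

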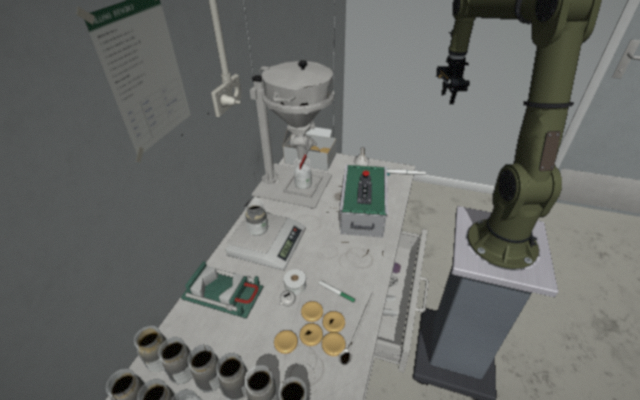

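View pics/top0.png

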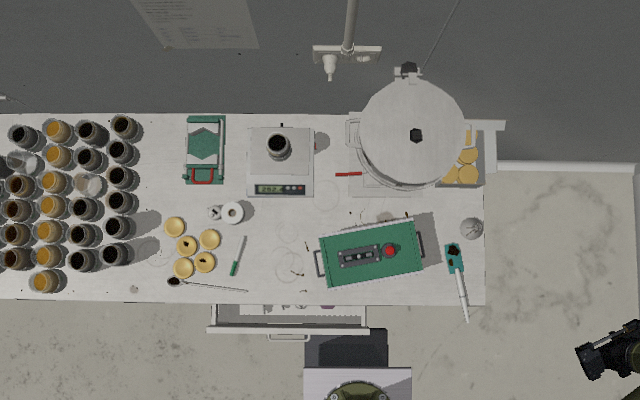

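The side view shows the case with the red button near (365,174) and the handle toward the camera. The top view shows the lid at about (372,252), the button at (390,251) and the handle at (358,256). The lid opens to the right of that picture (world -y), and the hopper is beyond it.

Run:
```python
from h import *
im={n:cv2.imread(f"pics/{n}0.png") for n in("side","top")}
roi={"side":(330,150,400,240),"top":(310,200,440,295)}
red={};
for n in im:
    x0,y0,x1,y1=roi[n]; c=im[n][y0:y1,x0:x1]; hsv=cv2.cvtColor(c,cv2.COLOR_BGR2HSV)
    m=(((hsv[...,0]<8)|(hsv[...,0]>172))&(hsv[...,1]>140)&(hsv[...,2]>90)).astype(np.uint8)
    ys,xs=np.nonzero(m); red[n]=(xs.mean()+x0,ys.mean()+y0); print(n,"red",red[n],len(xs),xs.min()+x0,xs.max()+x0,ys.min()+y0,ys.max()+y0)
    g=((hsv[...,0]>65)&(hsv[...,0]<95)&(hsv[...,1]>90)).astype(np.uint8)
    g=cv2.morphologyEx(g,cv2.MORPH_OPEN,np.ones((3,3)))
    k=max(cv2.findContours(g,0,2)[0],key=cv2.contourArea)
    h=cv2.convexHull(k); q=cv2.approxPolyDP(h,4,True).reshape(-1,2)+[x0,y0]
    r=cv2.minAreaRect(k); print("green",q.tolist(),r, (cv2.boxPoints(r)+[x0,y0]).tolist())
    if n=="top": 
        P=onplane(n,cv2.boxPoints(r)+[x0,y0],.107);print(P, P.mean(0),np.linalg.norm(np.diff(P,axis=0),axis=1))
    else:
        print(onplane(n,q,.107))
    # dark dish
    d=(hsv[...,2]<75)&(hsv[...,1]<110); d=cv2.morphologyEx(d.astype(np.uint8),cv2.MORPH_OPEN,np.ones((3,3)))
    for k in cv2.findContours(d,0,2)[0]:
        if cv2.contourArea(k)>30:
            r=cv2.minAreaRect(k);print("dark",np.array(r[0])+[x0,y0],r[1:],onplane(n,[np.array(r[0])+[x0,y0]],.118))
p,e=tri(red["side"],red["top"]);print("button",p,e)
big=[cv2.resize(im[n][roi[n][1]:roi[n][3],roi[n][0]:roi[n][2]],None,fx=4,fy=4,interpolation=2) for n in im]
H=max(b.shape[0] for b in big); big=[cv2.copyMakeBorder(b,0,H-b.shape[0],0,0,0) for b in big]
o=np.hstack(big);print(o.shape);cv2.imwrite("pics/c0.png",cv2.resize(o,(800,400*0+int(o.shape[0]*800/o.shape[1]))))
# hopper: rough position across views
for a,b in(((302,65),(416,135)),((296,135),(400,170))): print(tri(a,b))
```

```text
side red (np.float64(365.5), np.float64(173.0)) 26 363 368 171 175
green [[349, 167], [382, 168], [382, 212], [344, 210]] ((34.44887924194336, 39.52244567871094), (39.101158142089844, 44.74410629272461), 2.862405300140381) [[343.80548667907715, 210.89027404785156], [346.0398998260498, 166.20199584960938], [385.09226989746094, 168.1546173095703], [382.8578567504883, 212.8428955078125]]
[[ 0.56772879 -0.13225146  0.107     ]
 [ 0.446257   -0.16266777  0.107     ]
 [ 0.39890425  0.08651057  0.107     ]
 [ 0.52023373  0.11400973  0.107     ]]
dark [363.5 189.5] ((27.0, 13.0), 90.0) [[0.48102634 0.00160095 0.118     ]]
top red (np.float64(389.32307692307694), np.float64(250.16923076923078)) 65 385 393 246 254
green [[412, 221], [421, 269], [328, 285], [320, 238]] ((60.81132507324219, 53.660377502441406), (49.88076400756836, 95.83003997802734), 79.3803482055664) [[319.12075901031494, 237.97735595703125], [413.3094482421875, 220.31698417663574], [422.50189208984375, 269.34339904785156], [328.3132019042969, 287.00376892089844]]
[[ 0.52608604  0.11750324  0.107     ]
 [ 0.57768509 -0.14487522  0.107     ]
 [ 0.44184891 -0.16944669  0.107     ]
 [ 0.39170027  0.09082483  0.107     ]] [ 0.48433008 -0.02649846  0.107     ] [0.26740403 0.13804066 0.26505876]
button [ 0.49285322 -0.07378877  0.13455167] 0.0015361614285938103
(380, 800, 3)
(array([ 0.72272179, -0.0812833 ,  0.49754609]), np.float64(0.0009214122126903937))
(array([ 0.72345898, -0.07752072,  0.24684916]), np.float64(0.06012060971691888))
```

View pics/c0.png

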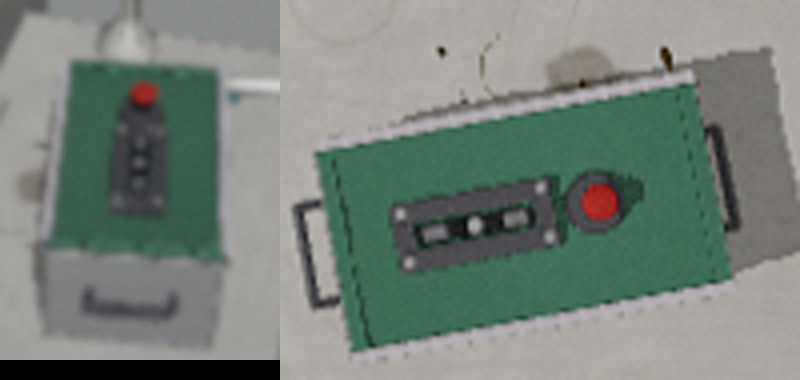

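```bash
cat >> h.py <<'E'
from scipy.spatial.transform import Rotation as Ro
TH=np.radians(11.0)
def need(target,yaw):
    """tool turn (deg, tool axes) to point down with tool y at world angle yaw (deg); then shift (cm) in the turned frame, and in the present one"""
    s=ctrl.get_state(); R=Ro.from_rotvec(s["tool_rot"]); a=np.radians(yaw)
    y=np.array([np.cos(a),np.sin(a),0]); z=np.array([0,0,-1.]); T=Ro.from_matrix(np.c_[np.cross(y,z),y,z])
    d=np.array(target)-s["position"]
    print("turn",(R.inv()*T).as_rotvec(degrees=True).round(2),"shift after",(T.inv().apply(d)*100).round(2),"now",(R.inv().apply(d)*100).round(2),"q",np.round(s["joint_positions"],2),"F",s["ft_force"].round(2),"pos",s["position"].round(4),"t",s["time"])
E
python3 - <<'E'
from h import *
print(onplane("top",[(358.8,256.3)],.119),onplane("top",[(358.8,256.3)],.115))
for z in(.35,.42): print("hopper near edge",onplane("top",[(412,186)],z))
print(onplane("top",[(389.3,250.2)],.135))
need([.494,-.0750,.29],11)
E
```

```text
[[0.47645247 0.00819279 0.119     ]] [[0.47647594 0.00789627 0.115     ]]
hopper near edge [[ 0.63872695 -0.09824694  0.35      ]]
hopper near edge [[ 0.62844484 -0.08560366  0.42      ]]
[[ 0.49351688 -0.07352808  0.135     ]]
turn [-9.00e-02 -7.00e-02 -7.78e+01] shift after [46.71 33.34  0.12] now [ 42.46 -38.61   0.19] q [ 1.18  0.32 -0.07  1.45  0.02  1.37 -0.06] F [-0.01 -0.    0.44] pos [ 0.2558 -0.5971  0.2912] t 0.1
```

Emit:
drive_tool:
  motion:
    - [[0,0,0],[0,0,-9],-1]
    - [[0,0,0],[0,0,-9],-1]
    - [[0,0,0],[0,0,-9],-1]
    - [[0,0,0],[0,0,-9],-1]
    - [[0,0,0],[0,0,-9],-1]
    - [[0,0,0],[0,0,-9],-1]
    - [[0,0,0],[0,0,-9],-1]
    - [[0,0,0],[0,0,-9],-1]
    - [[0,0,0],[0,0,-5],-1]
  force: 20

```text
time: 1.23
position: [0.2558, -0.5973, 0.2916]
tool_rot: [-2.011, -2.413, -0.001]
ft_force: [0.2, 0.4, 0.3]
grip_width: 0.063
grip_force: 0.0
```

```bash
python3 -c "
from h import *
need([.4935,-.0750,.25],11)"
```

```text
turn [-0.01 -0.06 -0.61] shift after [46.73 33.3   4.16] now [47.08 32.8   4.2 ] q [ 1.32  0.33 -0.25  1.45  0.08  1.38  1.25] F [0.21 0.45 0.32] pos [ 0.2558 -0.5973  0.2916] t 1.225
```

Emit:
drive_tool:
  motion:
    - [[3,2.1,0],[0,0,0],-1]
    - [[4.4,3.1,0],[0,0,0],-1]
    - [[4.4,3.1,0],[0,0,0],-1]
    - [[4.4,3.1,0],[0,0,0],-1]
    - [[4.4,3.1,0],[0,0,0],-1]
    - [[4.4,3.1,0],[0,0,0],-1]
    - [[4.4,3.1,0.5],[0,0,0],-1]
    - [[4.4,3.1,1],[0,0,0],-1]
    - [[4.4,3.1,1],[0,0,0],-1]
    - [[4.4,3.1,1],[0,0,0],-1]
    - [[4,2.5,0.7],[0,0,-0.5],-1]
    - [[0,0,0],[0,0,0],-1]

```text
time: 2.72
position: [0.4938, -0.0767, 0.2496]
tool_rot: [-1.994, -2.425, -0.002]
ft_force: [-0.8, 0.2, -0.0]
grip_width: 0.006
grip_force: 0.0
```

```bash
python3 -c "
from h import *
need([.4935,-.0743,.22],11)
snap('side','s1.png');snap('top','t1.png')
a=cv2.imread('pics/s1.png')[120:220,320:420];cv2.imwrite('pics/s1c.png',cv2.resize(a,None,fx=5,fy=5))"
```

```text
turn [-0.02 -0.12  0.15] shift after [0.24 0.01 2.96] now [0.23 0.01 2.96] q [ 0.8   0.07 -0.72  1.85  0.05  1.24  0.26] F [-0.8   0.23 -0.03] pos [ 0.4938 -0.0767  0.2496] t 2.725
```

View pics/s1c.png

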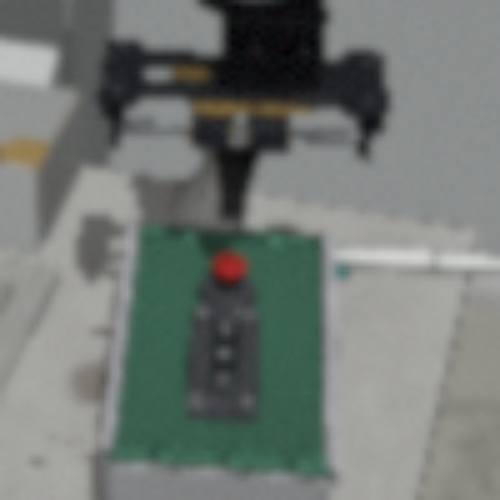

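The closed tips, near (233,215) in the crop, stand directly above the red crown at (230,265). I'll go down close to it, then feel for contact.

Emit:
drive_tool:
  motion:
    - [[0.2,0,0.5],[0,0,0],-1]
    - [[0,0,1],[0,0,0],-1]
    - [[0,0,1],[0,0,0],-1]
    - [[0,0,0.5],[0,0,0],-1]
    - [[0,0,0.2],[0,0,0],-1]
    - [[0,0,0.1],[0,0,0],-1]
    - [[0,0,0],[0,0,0],-1]

```text
time: 3.7
position: [0.4932, -0.0793, 0.2174]
tool_rot: [2.004, 2.419, 0.0]
ft_force: [-0.2, -0.2, 1.1]
grip_width: 0.007
grip_force: 0.0
```

Emit:
drive_tool:
  motion:
    - [[0,0,0.1],[0,0,0],-1]
    - [[0,0,0.1],[0,0,0],-1]
    - [[0,0,0.1],[0,0,0],-1]
    - [[0,0,0],[0,0,0],-1]

```text
time: 4.2
position: [0.4929, -0.0793, 0.2141]
tool_rot: [-2.005, -2.419, 0.0]
ft_force: [0.2, 0.2, -0.2]
grip_width: 0.006
grip_force: 0.0
```

Emit:
drive_tool:
  motion:
    - [[0,0,0.1],[0,0,0],-1]
    - [[0,0,0.1],[0,0,0],-1]
    - [[0,0,0.1],[0,0,0],-1]
    - [[0,0,0],[0,0,0],-1]

```text
time: 4.7
position: [0.493, -0.0794, 0.2112]
tool_rot: [-2.005, -2.419, 0.0]
ft_force: [0.2, -0.6, -0.2]
grip_width: 0.007
grip_force: 0.0
```

Emit:
drive_tool:
  motion:
    - [[0.2,0,0],[0,0,0],-1]
    - [[0.3,0,0],[0,0,0],-1]
    - [[0,0,0],[0,0,0],-1]
    - [[0,0,0],[0,0,0],-1]

```text
time: 5.2
position: [0.4921, -0.0744, 0.2113]
tool_rot: [2.004, 2.419, -0.0]
ft_force: [-0.1, -0.9, 0.7]
grip_width: 0.004
grip_force: 0.0
```

Emit:
drive_tool:
  motion:
    - [[0,0,0.1],[0,0,0],-1]
    - [[0,0,0.1],[0,0,0],-1]
    - [[0,0,0],[0,0,0],-1]
    - [[0,0,0],[0,0,0],-1]

```text
time: 5.7
position: [0.4923, -0.0745, 0.2103]
tool_rot: [2.004, 2.418, -0.0]
ft_force: [-2.8, 0.0, 7.1]
grip_width: 0.007
grip_force: 3.7
```

Emit:
drive_tool:
  motion:
    - [[0,0,0.1],[0,0,0],-1]
    - [[0,0,0.1],[0,0,0],-1]
    - [[0,0,0],[0,0,0],-1]
    - [[0,0,0],[0,0,0],-1]

```text
time: 6.2
position: [0.4924, -0.0745, 0.2086]
tool_rot: [2.004, 2.418, -0.001]
ft_force: [-3.6, 0.0, 8.9]
grip_width: 0.003
grip_force: 4.7
```

Emit:
drive_tool:
  motion:
    - [[0,0,0.1],[0,0,0],-1]
    - [[0,0,0],[0,0,0],-1]
    - [[0,0,0],[0,0,0],-1]

```text
time: 6.58
position: [0.4924, -0.0745, 0.2077]
tool_rot: [2.004, 2.418, -0.001]
ft_force: [-3.6, 1.3, 9.2]
grip_width: 0.012
grip_force: 5.1
```

Emit:
drive_tool:
  motion:
    - [[0,0,0.1],[0,0,0],-1]
    - [[0,0,0],[0,0,0],-1]
    - [[0,0,0],[0,0,0],-1]

```text
time: 6.95
position: [0.4924, -0.0745, 0.2068]
tool_rot: [2.004, 2.418, -0.001]
ft_force: [-4.3, 0.7, 10.6]
grip_width: 0.004
grip_force: 5.4
```

Emit:
drive_tool:
  motion:
    - [[0,0,0.1],[0,0,0],-1]
    - [[0,0,0],[0,0,0],-1]
    - [[0,0,0],[0,0,0],-1]

```text
time: 7.32
position: [0.4924, -0.0745, 0.2059]
tool_rot: [2.004, 2.418, -0.001]
ft_force: [-3.7, 0.7, 11.1]
grip_width: 0.008
grip_force: 5.8
```

```bash
python3 -c "
from h import *
print(ctrl.get_state()['ft_force'])
snap('side','s2.png')
a=cv2.imread('pics/s2.png')[120:220,320:420];b=cv2.imread('pics/s1.png')[120:220,320:420]
print(np.abs(a[50:90,30:60].astype(int)-b[50:90,30:60]).mean())
cv2.imwrite('pics/s2c.png',cv2.resize(a,None,fx=5,fy=5))"
```

```text
[-3.69781615  0.74437891 11.11278346]
3.588888888888889
```

View pics/s2c.png

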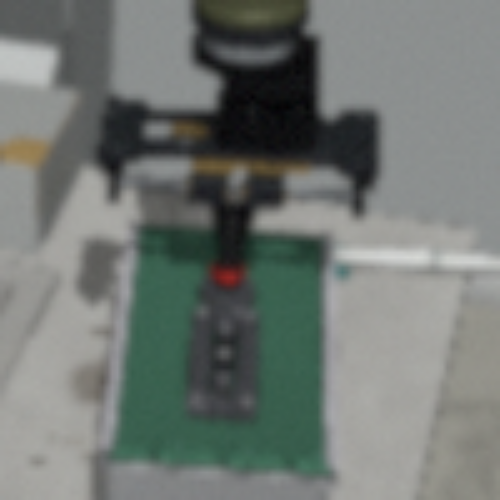

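The handle at about (223,355) is still stowed and the tips press the button at (228,275). I'll continue in half-millimetre steps.

Emit:
drive_tool:
  motion:
    - [[0,0,0.05],[0,0,0],-1]
    - [[0,0,0],[0,0,0],-1]
    - [[0,0,0],[0,0,0],-1]

```text
time: 7.75
position: [0.4924, -0.0745, 0.2055]
tool_rot: [2.004, 2.418, -0.001]
ft_force: [-4.5, 1.2, 12.2]
grip_width: 0.003
grip_force: 6.1
```

Emit:
drive_tool:
  motion:
    - [[0,0,0.05],[0,0,0],-1]
    - [[0,0,0],[0,0,0],-1]
    - [[0,0,0],[0,0,0],-1]

```text
time: 8.12
position: [0.4924, -0.0745, 0.2046]
tool_rot: [2.004, 2.418, -0.001]
ft_force: [-3.3, 0.6, 9.4]
grip_width: 0.006
grip_force: 4.5
```

The force fell from 12.2 to 9.4 N, so the handle has popped. Now I'll back off and open.

Emit:
drive_tool:
  motion:
    - [[0,0,-0.3],[0,0,0],-1]
    - [[0,0,-1],[0,0,0],-1]
    - [[0,0,-1.5],[0,0,0],0]
    - [[0,0,-1.5],[0,0,0],0]
    - [[0,0,-1.2],[0,0,0],0.2]
    - [[0,0,0],[0,0,0],0.2]
    - [[0,0,0],[0,0,0],0.2]

```text
time: 9.0
position: [0.4918, -0.0745, 0.2579]
tool_rot: [-2.005, -2.418, 0.001]
ft_force: [0.4, -0.7, -0.9]
grip_width: 0.491
grip_force: 0.0
```

```bash
python3 -c "
from h import *
need([.4767,.0080,.25],11)
ims={}
for n,r,f in(('side',(320,120,420,220),5),('top',(310,190,440,295),4)):
    im=snap(n,n+'3.png')
    x0,y0,x1,y1=r; c=cv2.imread('pics/'+n+'3.png')[y0:y1,x0:x1]; ims[n]=cv2.resize(c,None,fx=4,fy=4,interpolation=2)
a,b=ims.values();H=max(a.shape[0],b.shape[0])
cv2.imwrite('pics/c3.png',np.hstack([cv2.copyMakeBorder(k,0,H-k.shape[0],0,0,0) for k in(a,b)]))"
```

```text
turn [-0.03 -0.   -0.31] shift after [8.39 0.09 0.79] now [8.39 0.04 0.79] q [ 0.8   0.05 -0.72  1.85  0.04  1.26  0.26] F [ 0.44 -0.74 -0.87] pos [ 0.4918 -0.0745  0.2579] t 9.0
```

View pics/c3.png

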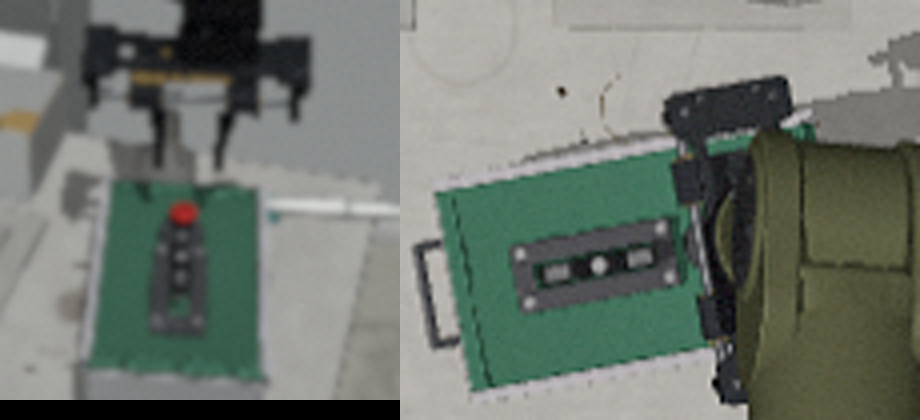

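The handle is out: the side crop shows green below it at (180,300), and in the top crop its centre is at (599,265).

```bash
python3 -c "
from h import *
t=(359.75,256.25); print(tri((365.25,184.2),t)); 
for uv in ((557,272),(599,265),(640,258)): print(onplane('top',[((uv[0]-400)/4+310,uv[1]/4+190)],.150))
need([.477,.008,.25],11)"
```

```text
(array([0.47593434, 0.0076001 , 0.14670837]), np.float64(0.0010382021862228204))
[[0.47151514 0.03607624 0.15      ]]
[[0.47642549 0.00794262 0.15      ]]
[[ 0.48132681 -0.01956591  0.15      ]]
turn [-0.06 -0.03 -0.31] shift after [8.37 0.13 0.76] now [8.37 0.09 0.77] q [ 0.8   0.05 -0.72  1.85  0.04  1.26  0.26] F [0.55 0.12 0.51] pos [ 0.4917 -0.0744  0.2576] t 9.1
```

Emit:
drive_tool:
  motion:
    - [[1,0,0],[0,0,0],0.2]
    - [[2,0,0],[0,0,0],0.2]
    - [[2.3,0,0],[0,0,0],0.2]
    - [[2,0.1,0],[0,0,0],0.2]
    - [[1,0,0],[0,0,0],0.2]
    - [[0,0,0.5],[0,0,0],0.2]
    - [[0,0,0],[0,0,0],0.2]
    - [[0,0,0],[0,0,0],0.2]

```text
time: 10.1
position: [0.4777, 0.0064, 0.253]
tool_rot: [-2.006, -2.417, 0.0]
ft_force: [-0.4, -0.4, 0.4]
grip_width: 0.601
grip_force: 0.0
```

```bash
python3 -c "
from h import *
need([.4765,.008,.196],11)"
```

```text
turn [-0.02 -0.01 -0.39] shift after [ 0.18 -0.09  5.7 ] now [ 0.17 -0.09  5.7 ] q [ 0.73  0.01 -0.79  1.89  0.01  1.24  0.12] F [-0.4  -0.42  0.36] pos [0.4777 0.0064 0.253 ] t 10.1
```

Emit:
drive_tool:
  motion:
    - [[0.1,-0.1,0.7],[0,0,-0.3],0.2]
    - [[0.1,0,1],[0,0,0],0.2]
    - [[0,0,1],[0,0,0],0.2]
    - [[0,0,1],[0,0,0],0.2]
    - [[0,0,1],[0,0,0],0.2]
    - [[0,0,0.7],[0,0,0],0.2]
    - [[0,0,0.2],[0,0,0],0.2]
    - [[0,0,0],[0,0,0],0.2]

```text
time: 11.1
position: [0.4764, 0.0091, 0.1973]
tool_rot: [1.998, 2.424, 0.0]
ft_force: [0.2, -0.2, -0.2]
grip_width: 0.601
grip_force: 0.0
```

Emit:
drive_tool:
  motion:
    - [[0,0,0],[0,0,0],-0.4]
    - [[0,0,0],[0,0,0],-0.6]
    - [[0,0,0],[0,0,0],-0.8]
    - [[0,0,0],[0,0,0],-1]
    - [[0,0,0],[0,0,0],-1]
    - [[0,0,0],[0,0,0],-1]
  force: 15

```text
time: 11.85
position: [0.4764, 0.009, 0.1973]
tool_rot: [1.998, 2.424, 0.0]
ft_force: [0.4, 0.3, 0.1]
grip_width: 0.16
grip_force: 15.0
```

```bash
python3 -c "
from h import *
need([.4765,.008,.196],11);print(ctrl.get_state()['torque'])"
```

```text
turn [ 0.01  0.01 -0.01] shift after [-0.11 -0.01  0.13] now [-0.11 -0.01  0.13] q [ 0.71  0.07 -0.8   1.96  0.06  1.13  0.08] F [0.43 0.33 0.08] pos [0.4764 0.009  0.1973] t 11.85
[ 0.01949213 -0.18700097 -0.00133157]
```

Emit:
drive_tool:
  motion:
    - [[0,0,0],[0,0,0],-1]
    - [[0,0,0],[0,0,0],-1]
    - [[0,0,0],[0,0,-2],-1]
    - [[0,0,0],[0,0,-3],-1]
    - [[0,0,0],[0,0,-5],-1]
    - [[0,0,0],[0,0,-5],-1]
    - [[0,0,0],[0,0,-5],-1]
  force: 30

```text
time: 12.72
position: [0.4762, 0.009, 0.1973]
tool_rot: [-1.542, -2.737, 0.0]
ft_force: [-0.1, 0.2, 0.3]
grip_width: 0.155
grip_force: 30.0
```

```bash
cat > t.py <<'E'
from h import *
s=ctrl.get_state();R=Ro.from_rotvec(s['tool_rot']).as_matrix();y=R[:,1]
print("turned deg",round(np.degrees(np.arctan2(y[1],y[0]))-11.,2),"tau",s['torque'].round(3),"F",s['ft_force'].round(1),s['position'].round(4),"w",s['grip_width'].round(3),s['grip_force'].round(1),"q7",s['joint_positions'][6].round(2))
E
python3 t.py
```

```text
Traceback (most recent call last):
  File "t.py", line 3, in <module>
    print("turned deg",round(np.degrees(np.arctan2(y[1],y[0]))-11.,2),"tau",s['torque'].round(3),"F",s['ft_force'].round(1),s['position'].round(4),"w",s['grip_width'].round(3),s['grip_force'].round(1),"q7",s['joint_positions'][6].round(2))
                                                                                                                                                       ^^^^^^^^^^^^^^^^^^^^^
AttributeError: 'float' object has no attribute 'round'
```

```bash
sed -i "s/s\['grip_width'\].round(3),s\['grip_force'\].round(1)/s['grip_width'],s['grip_force']/" t.py; python3 t.py
```

```text
turned deg 20.22 tau [-0.011 -0.118 -0.082] F [-0.1  0.2  0.3] [0.4762 0.009  0.1973] w 0.15498718266972775 30.014517344534397 q7 0.43
```

Emit:
drive_tool:
  motion:
    - [[0,0,0],[0,0,-5],-1]
    - [[0,0,0],[0,0,-5],-1]
    - [[0,0,0],[0,0,-5],-1]
    - [[0,0,0],[0,0,-5],-1]
    - [[0,0,0],[0,0,-5],-1]
    - [[0,0,0],[0,0,-5],-1]
    - [[0,0,0],[0,0,-3],-1]
    - [[0,0,0],[0,0,-1],-1]
    - [[0,0,0],[0,0,0],-1]

```text
time: 13.85
position: [0.476, 0.0088, 0.1972]
tool_rot: [-0.68, -3.066, 0.001]
ft_force: [-2.1, -1.0, 2.3]
grip_width: 0.154
grip_force: 30.0
```

```bash
python3 t.py
```

```text
turned deg 53.98 tau [-0.155  0.3   -0.051] F [-2.1 -1.   2.3] [0.476  0.0088 0.1972] w 0.15441972298634507 30.003737434744835 q7 1.02
```

Emit:
drive_tool:
  motion:
    - [[0,0,0],[0,0,-2],-1]
    - [[0,0,0],[0,0,-2],-1]
    - [[0,0,0],[0,0,0],-1]

```text
time: 14.22
position: [0.476, 0.0087, 0.1972]
tool_rot: [-0.572, -3.088, 0.001]
ft_force: [-3.1, -2.3, 3.8]
grip_width: 0.16
grip_force: 30.0
```

```bash
python3 t.py
```

```text
turned deg 58.01 tau [-0.486  0.632  0.031] F [-3.1 -2.3  3.8] [0.476  0.0087 0.1972] w 0.1604648426519744 30.00017859041691 q7 1.09
```

Emit:
drive_tool:
  motion:
    - [[0,0,0],[0,0,-1],-1]
    - [[0,0,0],[0,0,-1],-1]
    - [[0,0,0],[0,0,0],-1]

```text
time: 14.6
position: [0.476, 0.0087, 0.1972]
tool_rot: [-0.518, -3.098, 0.001]
ft_force: [-4.0, -4.1, 3.6]
grip_width: 0.158
grip_force: 30.0
```

```bash
python3 t.py
```

```text
turned deg 60.02 tau [-0.592  0.713 -0.096] F [-4.  -4.1  3.6] [0.476  0.0087 0.1972] w 0.1575537552377835 30.0121312122792 q7 1.12
```

Emit:
drive_tool:
  motion:
    - [[0,0,0],[0,0,-1],-1]
    - [[0,0,0],[0,0,-1],-1]
    - [[0,0,0],[0,0,0],-1]

```text
time: 14.98
position: [0.476, 0.0087, 0.1972]
tool_rot: [-0.464, -3.106, 0.001]
ft_force: [-4.8, -3.0, 4.5]
grip_width: 0.159
grip_force: 30.1
```

```bash
python3 t.py
```

```text
turned deg 62.0 tau [-0.458  0.816 -0.209] F [-4.8 -3.   4.5] [0.476  0.0087 0.1972] w 0.1588842913538446 30.05088142119348 q7 1.15
```

Emit:
drive_tool:
  motion:
    - [[0,-0.05,0],[0,0,0],-1]
    - [[0,0,0],[0,0,0],-1]

```text
time: 15.22
position: [0.476, 0.0086, 0.1972]
tool_rot: [-0.464, -3.107, 0.0]
ft_force: [-4.7, -2.4, 4.2]
grip_width: 0.156
grip_force: 30.1
```

```bash
cat >> t.py <<'E'
L=[]
for i in range(6):
    ctrl.get_image("top"); s=ctrl.get_state(); L.append(np.r_[s['torque'],s['ft_force']])
L=np.array(L);print("mean",L.mean(0).round(3),"sd",L.std(0).round(3))
E
python3 t.py
```

```text
turned deg 62.0 tau [-0.33   0.75  -0.212] F [-4.7 -2.4  4.2] [0.476  0.0086 0.1972] w 0.15569045717714 30.05086088553071 q7 1.16
mean [-0.325  0.834 -0.193 -4.546 -2.106  4.473] sd [0.023 0.045 0.022 0.532 0.471 0.38 ]
```

Emit:
drive_tool:
  motion:
    - [[0,0,0],[0,0,-1],-1]
    - [[0,0,0],[0,0,0],-1]

```text
time: 15.78
position: [0.476, 0.0087, 0.1972]
tool_rot: [-0.437, -3.111, -0.0]
ft_force: [-5.6, -1.3, 4.5]
grip_width: 0.157
grip_force: 30.1
```

```bash
python3 t.py
```

```text
turned deg 62.99 tau [-0.275  0.861 -0.2  ] F [-5.6 -1.3  4.5] [0.476  0.0087 0.1972] w 0.1565165233671271 30.08020947687328 q7 1.17
mean [-0.252  0.873 -0.257 -4.686 -2.124  4.725] sd [0.025 0.023 0.055 0.477 0.581 0.404]
```

Emit:
drive_tool:
  motion:
    - [[0,0,0],[0,0,-0.5],-1]
    - [[0,0,0],[0,0,0],-1]
    - [[0,0,0],[0,0,0],-1]
    - [[0,0,0],[0,0,0],-1]

```text
time: 16.58
position: [0.476, 0.0087, 0.1972]
tool_rot: [-0.424, -3.112, -0.0]
ft_force: [-4.5, -2.7, 4.9]
grip_width: 0.154
grip_force: 30.1
```

```bash
python3 t.py
```

```text
turned deg 63.48 tau [-0.259  0.85  -0.308] F [-4.5 -2.7  4.9] [0.476  0.0087 0.1972] w 0.1544964754567562 30.10689564049244 q7 1.18
mean [-0.279  0.883 -0.304 -4.953 -1.565  4.204] sd [0.02  0.019 0.027 0.598 0.366 0.434]
```

Emit:
drive_tool:
  motion:
    - [[0,0,0],[0,0,1],-1]
    - [[0,0,0],[0,0,0.5],-1]
    - [[0,0,0],[0,0,0],-1]

```text
time: 17.25
position: [0.476, 0.0087, 0.1972]
tool_rot: [-0.464, -3.107, 0.0]
ft_force: [-4.0, -1.6, 4.0]
grip_width: 0.158
grip_force: 30.0
```

```bash
python3 t.py; python3 -c "
from h import *
s=ctrl.get_state();u=np.array([np.sin(TH),-np.cos(TH),0])*.107
need(s['position']+u,11+62)"
```

```text
turned deg 62.03 tau [-0.36   0.859 -0.1  ] F [-4.  -1.6  4. ] [0.476  0.0087 0.1972] w 0.15834709149187381 30.00796507112682 q7 1.16
mean [-0.296  0.855 -0.105 -4.682 -1.952  4.459] sd [0.026 0.035 0.017 0.23  0.498 0.065]
turn [-0.01 -0.03  0.02] shift after [-5.02 -9.45  0.  ] now [-5.02 -9.45 -0.  ] q [ 0.76  0.07 -0.85  1.96  0.06  1.13  1.16] F [-4.25 -1.42  4.34] pos [0.476  0.0087 0.1972] t 17.55
```

The torque rose at the stop's 4 N m/rad to -0.30 N m, a squeeze of about 0.05 rad. The handle is firmly on its stop, so now I'll slide.

Emit:
drive_tool:
  motion:
    - [[-0.14,-0.26,0],[0,0,0],-1]
    - [[-0.28,-0.53,0],[0,0,0],-1]
    - [[-0.47,-0.88,0],[0,0,0],-1]
    - [[-0.47,-0.88,0],[0,0,0],-1]
    - [[-0.47,-0.88,0],[0,0,0],-1]
    - [[-0.47,-0.88,0],[0,0,0],-1]
    - [[-0.14,-0.26,0],[0,0,0],-1]
    - [[0,0,0],[0,0,0],-1]

```text
time: 18.55
position: [0.4859, -0.0417, 0.1972]
tool_rot: [-0.464, -3.106, -0.001]
ft_force: [-5.0, -0.3, 4.9]
grip_width: 0.158
grip_force: 30.0
```

```bash
python3 t.py; python3 -c "
from h import *
p0=np.array([.4760,.0087,.1972]);u=np.array([np.sin(TH),-np.cos(TH),0])*.107
need(p0+u,11+62)"
```

```text
turned deg 62.03 tau [-0.025  1.025 -0.065] F [-5.  -0.3  4.9] [ 0.4859 -0.0417  0.1972] w 0.15775813218034518 30.007288930937648 q7 1.24
mean [-0.038  1.005 -0.081 -5.347 -0.465  5.137] sd [0.023 0.024 0.026 0.425 0.45  0.348]
turn [ 0.01 -0.05  0.04] shift after [-2.61 -4.91 -0.  ] now [-2.61 -4.92 -0.01] q [ 0.81  0.1  -0.81  1.94  0.08  1.13  1.24] F [-5.44 -0.46  5.73] pos [ 0.4858 -0.0417  0.1972] t 18.85
```

Emit:
drive_tool:
  motion:
    - [[-0.28,-0.53,0],[0,0,0],-1]
    - [[-0.47,-0.88,0],[0,0,0],-1]
    - [[-0.47,-0.88,0],[0,0,0],-1]
    - [[-0.47,-0.88,0],[0,0,0],-1]
    - [[-0.47,-0.88,0],[0,0,0],-1]
    - [[-0.28,-0.53,0],[0,0,0],-1]
    - [[-0.15,-0.28,0],[0,0,0],-1]
    - [[0,0,0],[0,0,0],-1]
    - [[0,0,0],[0,0,0],-1]

```text
time: 19.98
position: [0.4964, -0.0958, 0.1971]
tool_rot: [-0.463, -3.106, -0.001]
ft_force: [-5.3, 0.2, 4.2]
grip_width: 0.16
grip_force: 30.0
```

```bash
python3 t.py; python3 -c "
from h import *
p0=np.array([.4760,.0087,.1972]);u=np.array([np.sin(TH),-np.cos(TH),0])*.107
need(p0+u,11+62); s=ctrl.get_state(); print(np.linalg.norm(s['position']-p0))"
```

```text
turned deg 62.03 tau [ 0.127  1.108 -0.082] F [-5.3  0.2  4.2] [ 0.4964 -0.0958  0.1971] w 0.16020688967222058 30.007946882396936 q7 1.33
mean [ 0.097  1.082 -0.096 -5.41   0.076  4.766] sd [0.053 0.037 0.034 0.49  0.574 0.663]
turn [ 0.02 -0.06  0.03] shift after [-0.02 -0.05 -0.01] now [-0.02 -0.05 -0.01] q [ 0.86  0.15 -0.77  1.9   0.11  1.14  1.33] F [-4.96  0.37  4.53] pos [ 0.4964 -0.0958  0.1971] t 20.275
0.10642492229961903
```

Emit:
drive_tool:
  motion:
    - [[-0.1,-0.18,0],[0,0,0],-1]
    - [[0,0,0],[0,0,0],-1]
    - [[0,0,0],[0,0,0],-0.4]
    - [[0,0,0],[0,0,0],0]
    - [[0,0,0],[0,0,0],0.2]
    - [[0,0,0],[0,0,0],0.2]
    - [[0,0,0],[0,0,0],0.2]

```text
time: 21.15
position: [0.4972, -0.0983, 0.1972]
tool_rot: [0.464, 3.107, -0.0]
ft_force: [0.5, -0.1, 0.3]
grip_width: 0.579
grip_force: 0.0
```

Emit:
drive_tool:
  motion:
    - [[0,0,-0.5],[0,0,0],0.2]
    - [[0,0,-1.5],[0,0,0],0.2]
    - [[0,0,-2],[0,0,0],0.2]
    - [[0,0,-2],[0,0,0],0.2]
    - [[0,0,-2],[0,0,0],0.2]
    - [[0,0,-1],[0,0,0],0.2]
    - [[0,0,0],[0,0,0],0.2]

```text
time: 22.02
position: [0.4975, -0.0983, 0.2882]
tool_rot: [0.464, 3.105, -0.001]
ft_force: [-0.2, -0.0, -0.0]
grip_width: 0.6
grip_force: 0.0
```

```bash
python3 t.py; python3 -c "
from h import *
snap('side','s5.png');snap('top','t5.png')
a=cv2.imread('pics/s5.png')[110:230,310:430];b=cv2.imread('pics/t5.png')[190:310,300:460]
cv2.imwrite('pics/c5.png',cv2.resize(np.hstack([a,b]),(784,336),interpolation=2))"
```

```text
turned deg 61.99 tau [ 0.064 -0.144 -0.063] F [-0.2 -0.  -0. ] [ 0.4975 -0.0983  0.2882] w 0.600446132009899 0.0 q7 1.39
mean [ 0.091 -0.136 -0.014 -0.107 -0.309 -0.095] sd [0.02  0.027 0.029 0.441 0.448 0.41 ]
```

View pics/c5.png

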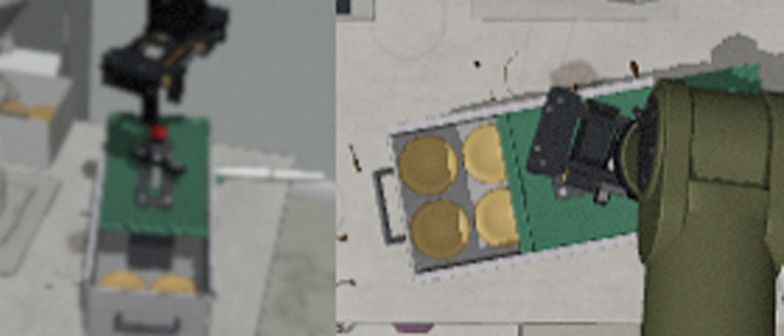

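The lid is open with the caps showing at (450,190) in the crop. The handle is out and turned at (155,155), and the gripper is clear above it. I'm handing in.

```bash
python3 -c "
from h import *
print(ctrl.close_job())"
```

```text
the job is handed in; nothing more can be done
None
```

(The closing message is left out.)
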